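# Point out the fossil's backbone for the document camera

## Task

Record a short clip for the find's file: press the round record button on the document camera's base and let it spring back, then point out the fossil reptile's backbone with your fingertips, pointing straight down about a centimetre above the bones and following its curve slowly from the first vertebra behind the skull to the tip of the tail. Then press the same button once more to stop the recording and move clear. The bones are freshly varnished, so never touch the slab, and leave everything else on the foam as it lies.

Things in the scene. Friction and masses are not known exactly. Their poses are not given: they have to be found in the camera images.
- slab: the fossil slab: loose flat grey-brown stone, 247 x 143 x 16 mm, on a white foam sheet 25 mm thick (its upper face is 41 mm above the bench), at any yaw. Mid-face lies a small dark reptile skeleton: skull towards -x, S-curved backbone, ribs, limbs, tail towards +x. Origin: centre of the underside; z up. Nothing else on slab or foam is taller than 70 mm
- spine_0 (a point): the first vertebra, right behind the skull: where the backbone starts. On the crest of the bones, 3 mm above the slab's upper face (the vertebrae stand 2 to 4 mm proud, the skull 5 mm); z up. Straight lines between neighbouring points stay on the bones
- spine_1 (a point): point 1 of the backbone, 25 mm farther along it than point 0. On the crest of the bones, 3 mm above the slab's upper face (the vertebrae stand 2 to 4 mm proud, the skull 5 mm); z up. Straight lines between neighbouring points stay on the bones
- spine_2 (a point): point 2 of the backbone, 25 mm farther along it than point 1. On the crest of the bones, 3 mm above the slab's upper face (the vertebrae stand 2 to 4 mm proud, the skull 5 mm); z up. Straight lines between neighbouring points stay on the bones
- spine_3 (a point): point 3 of the backbone, 25 mm farther along it than point 2. On the crest of the bones, 3 mm above the slab's upper face (the vertebrae stand 2 to 4 mm proud, the skull 5 mm); z up. Straight lines between neighbouring points stay on the bones
- spine_4 (a point): point 4 of the backbone, 25 mm farther along it than point 3. On the crest of the bones, 3 mm above the slab's upper face (the vertebrae stand 2 to 4 mm proud, the skull 5 mm); z up. Straight lines between neighbouring points stay on the bones
- spine_5 (a point): point 5 of the backbone, 25 mm farther along it than point 4. On the crest of the bones, 3 mm above the slab's upper face (the vertebrae stand 2 to 4 mm proud, the skull 5 mm); z up. Straight lines between neighbouring points stay on the bones
- spine_6 (a point): point 6 of the backbone, 25 mm farther along it than point 5. On the crest of the bones, 3 mm above the slab's upper face (the vertebrae stand 2 to 4 mm proud, the skull 5 mm); z up. Straight lines between neighbouring points stay on the bones
- spine_7 (a point): the tip of the tail: where the backbone ends. On the crest of the bones, 3 mm above the slab's upper face (the vertebrae stand 2 to 4 mm proud, the skull 5 mm); z up. Straight lines between neighbouring points stay on the bones
- record_top (a point): centre of the top of the document camera's record button: the one large round key, 26 mm wide, alone at the robot's end of the camera's fixed base (260 x 140 x 30 mm); 39 mm above the bench, 9 mm above the base; moves with the key. A 7 mm high dial sits 65 mm from it, the column (20 mm thick, about 0.3 m tall) 190 mm behind it; the camera head hangs over 0.28 m up
- record (a joint): travel of the record button in m: 0 up, 0.006 fully down. A spring key: 1.5 N to start it, 5 N fully down; it springs back when let go. It counts as pressed when held deeper than 4 mm for a tenth of a second, and as let go when less than 1.5 mm down
- scale_bar: bystander: small photo scale lying on the slab near one long edge, 100 x 12 x 4 mm, at least 25 mm from the backbone; origin: centre of its underside
- glue: bystander: upright white glue vial, 28 mm across, 66 mm tall with its nozzle; origin: centre of its foot
- fragment_a: bystander: loose piece of plain rock, about 60 x 45 mm, 20 mm high; origin: centre of its underside
- fragment_b: bystander: loose piece of plain rock, about 52 x 50 mm, 24 mm high; origin: centre of its underside
- ammonite: bystander: round nodule with a spiral fossil, 58 mm across, 19 mm high; origin: centre of its underside
- engraver: bystander: black engraving pen lying on the foam, about 135 mm long, 19 mm thick; origin under its middle
- brush: bystander: brush lying on the foam, 170 mm long, its top under 30 mm above the foam
- loupe: bystander: small round magnifier standing on the foam, 34 mm across, 30 mm high; origin: centre of its foot

How it is judged:
By the outcome, as a careful person would: the job done as asked, in the order asked, and still so for the second after the job is handed in, with the robot touching nothing.
It also fails if it takes over 61 s, if anything falls off the work surface, if the arm or the gripper's body presses on something with over 40 N, if the wrist force passes 120 N, or if a joint passes its speed limit or range.

## Robot

A 6-joint arm with a two-finger parallel gripper is mounted at the origin on the work surface. World frame = base frame: x ahead of the robot, y to its left, z up, the work surface at z = 0. Lengths are in mm, angles in rad, forces in N, time in s.
With the tool pointing down it reaches from about 250 to 800 mm from the base axis. Payload 8.5 kg.
Tool frame: the origin (TCP) lies on the centre line of the jaws, within the pads' length; the fingertips stand arm.nose_length ahead of it and the grasp point (between the pads) lies 11 mm behind it (arm.nose_length is the distance from the TCP to the fingertips, in mm); z points along the fingers, y is the line along which they close (so a half turn about z gives the same grasp; the last joint's range is limited). The gripper opens to 85 mm and grips with 20 to 120 N. Pads are 22 mm wide; open, the fingers measure 114 mm over their backs; the gripper's body (76 mm by 85 mm) begins 54 mm behind the grasp point. The pads swing forward as they close: fully open they stand 13 mm farther back than shut.
Start: joints at [-1.256, 0.238, -0.013, 1.319, 0, 1.571], TCP at [162.539, -499.16, 239.276] pointing down, gripper open.
Joint ranges: [-2.66, 2.66], [-1.03, 1.9], [-1.14, 1.46], [-1.82, 2.27], [-1.45, 1.34], [-3.14, 3.14]. Speed limits (rad/s): [2.22, 2.22, 2.79, 3.14, 3.14, 3.14].

## Interface

Orientations are given as a 3x3 rotation matrix whose columns are the frame's x, y, z axes.
In Python, from bench import arm, optics gives the robot as it stands.
- The arm moves only by the tool servo_tool, never from a script. Its arguments are lists of equal length, an entry for each row: "delta_pos": the shift along the tool's x, y, z in m, a list of three; "rotation": the turn, a rotation vector about the tool's x, y, z in degrees, a list of three. A call has 1 to 5 rows; each row is the pose to reach, as a shift and turn from the pose commanded when the call began, along the tool's axes at that moment; what a row does not reach only later rows make up. A row lasts 1/12 s, in which the tool goes at most 41.7 mm and 7.16 degrees, less where a joint would pass 70% of its speed; a pose out of reach is approached as far as the arm can. A call with a gripper value outside its range is refused whole. "grip" is the finger opening in m, from 0 to 0.0854, set as the call begins (left out, the last holds). The fingers move at their own pace and stop on an object; "force" is the grip in N (left out, the last holds). Time passes only in rows, so rows that repeat a pose let the fingers close. It gives the time, the measured TCP pose, the force, the opening and the grip force at its end, in the units of the state.
- arm.read_state(): the state, without advancing time (a new reading comes with each control period).
- optics.camera(name): name is "side" or "top" or "wrist"; returns a dict with "frame" (400x640x3 uint8, blue, green, red), "depth" (400x640 float32, mm along the optical axis (not along the pixel's ray), 0 where there is no reading), "fx", "fy", "cx", "cy" (pixels), "eye" and "orientation" of the camera in the world; the wrist camera has in their place "T_tool_cam" (4x4, takes a point from camera to tool coordinates, whose origin is the TCP and whose axes are the flange's). Camera axes: x right, y up, looking along -z (the intrinsics and any distortion apply to the point x, -y, -z); pixel columns grow to the right and rows downward; lengths in mm; the calibration is good to about 2 mm. A picture is of the moment at which its call begins: read the wrist's pose just before it.
- arm.finish_job(): hands the job in; it is judged then, once.
The state is a dict: "time_s": time; "joints": joint angles; "qd": joint speeds; "tau": joint torques, N m; "ee_pos": TCP position; "tool_rot": TCP orientation; "wrist_force": force on the tool from outside, world axes, zero at the start; "moment": the same for the moment, N m; "finger_gap": finger opening in mm; "gripper_force": force on a finger pad.
Only numpy, scipy, OpenCV 4.12 (cv2) and the standard library are available. Lean on these libraries where they do the work, as an engineer would, in place of code of your own. Each camera call takes 0.05 s, during which the arm holds its last target. There are 200 camera calls.

## Working session

There is one attempt and no reset: what is moved stays moved. The work goes in short steps, Python scripts to look and compute and a tool call to move; the robot and the scene stay as the last step left them, time stands still between calls to the robot, and variables do not carry over. Pictures are saved under pics/ and viewed, at most 10 in all, crops included, and the job is handed in when it is done.

Besides the shell and the picture viewer there is one more tool, called after "Call:" in YAML: its name, and indented under it one key for each argument. servo_tool: Moves the arm, as the interface text tells. Its arguments: {"type":"object","properties":{"delta_pos":{"type":"array"},"rotation":{"type":"array"},"grip":{"type":"number"},"force":{"type":"number"}},"required":["delta_pos","rotation"]}

```bash
mkdir -p pics; ls
cat > h.py <<'E'
import numpy as np, cv2
from bench import arm, optics
def ray(c,u,v,s=None):
    """pixel -> world origin,dir"""
    d=np.array([(u-c["cx"])/c["fx"],-(v-c["cy"])/c["fy"],-1.0])
    if "eye" in c: R=np.array(c["orientation"]);o=np.array(c["eye"])
    else:
        T=np.array(c["T_tool_cam"]);Rt=np.array(s["tool_rot"]);R=Rt@T[:3,:3];o=np.array(s["ee_pos"])+Rt@T[:3,3]
    return o,R@d
def onplane(c,u,v,z,s=None):
    o,d=ray(c,u,v,s);return o+d*(z-o[2])/d[2]
E
python3 - <<'E'
from h import *
s=arm.read_state()
print(s, arm.nose_length)
for n in ["top","side","wrist"]:
    c=optics.camera(n); cv2.imwrite(f"pics/{n}0.png",c["frame"]); np.save(n+"0.npy",c,allow_pickle=True)
    print(n,{k:v for k,v in c.items() if k not in("frame","depth")})
E
```

```text
pics
{'time_s': 0.0, 'joints': array([-1.25600820e+00,  2.38783578e-01, -1.42809244e-02,  1.31922780e+00,
        6.13214796e-06,  1.57082692e+00]), 'qd': array([ 0.00051447, -0.00093618, -0.00018002, -0.0013553 , -0.00173278,
        0.00015417]), 'tau': array([ 3.27229653e-03, -5.38784266e+01,  3.46433151e+01,  1.84698589e-02,
        3.05441927e-04, -1.41111076e-05]), 'ee_pos': array([ 162.41644154, -498.79295537,  238.66578817]), 'tool_rot': array([[ 9.50871472e-01,  3.09585586e-01, -4.57344849e-04],
       [ 3.09585924e-01, -9.50870405e-01,  1.42436238e-03],
       [ 6.08638174e-06, -1.49597308e-03, -9.99998881e-01]]), 'wrist_force': array([ 0.25288406,  0.26194604, -0.72853666]), 'moment': array([-0.02260761, -0.03243001,  0.02318671]), 'gripper_force': 0.0, 'finger_gap': 85.299886758475} 8.0
top {'fx': 486.5516821436797, 'fy': 486.5516821436797, 'cx': 313.24753661833927, 'cy': 194.77756010639183, 'eye': array([ 392.28288866,  -37.21924119, 1312.96207005]), 'orientation': array([[ 1.52853912e-02,  9.87826855e-01, -1.54804592e-01],
       [-9.99881040e-01,  1.54207103e-02, -3.26
[... 167 characters left out ...]
22072727354234, 'eye': array([441.21221224, 528.68942703, 736.20720813]), 'orientation': array([[-0.96976402,  0.18543385, -0.15865693],
       [-0.24393241, -0.7168184 ,  0.65319856],
       [ 0.00739692,  0.67215003,  0.74037803]])}
wrist {'fx': 342.99814126609806, 'fy': 342.99814126609806, 'cx': 320.5996901116026, 'cy': 207.83943837181874, 'T_tool_cam': array([[ 2.00045344e-04,  9.55603827e-01,  2.94654518e-01,
         7.46797121e+01],
       [ 9.99999913e-01, -8.35869864e-05, -4.07831122e-04,
         8.73443971e-01],
       [-3.65095698e-04,  2.94654574e-01, -9.55603761e-01,
        -1.34676034e+02],
       [ 0.00000000e+00,  0.00000000e+00,  0.00000000e+00,
         1.00000000e+00]])}
```

View pics/top0.png

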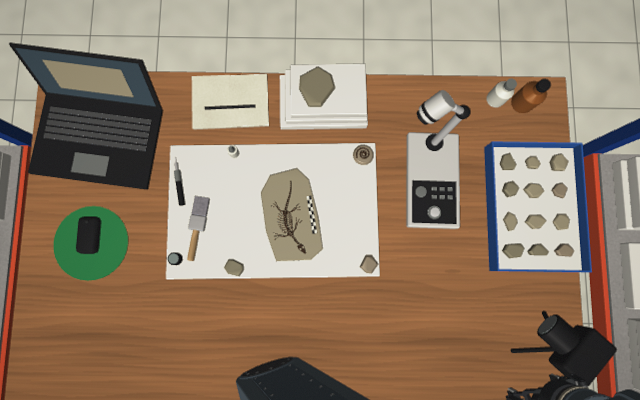

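View pics/side0.png

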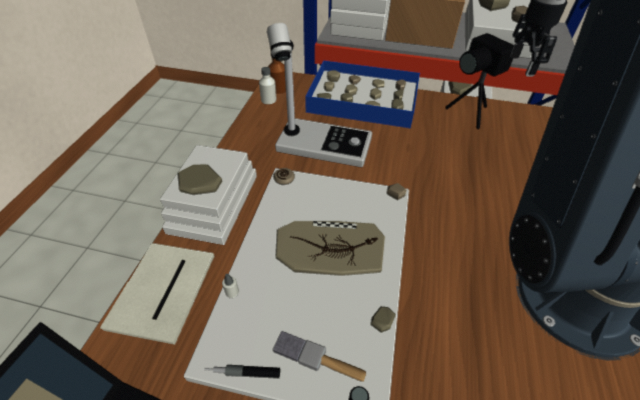

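The top view shows the slab with its skull at about (302,248), near the robot, and the tail tip at about (291,181). The record button is at about (434,212), on the robot side of the camera base. In the side view, the skull is at about (375,238) and the button at about (355,142).

Run:
```python
from h import *
c=np.load("top0.npy",allow_pickle=True).item();d=np.load("side0.npy",allow_pickle=True).item()
print("btn",onplane(c,434,212,39).round(1),onplane(d,355,142,39).round(1))
print("skull",onplane(c,302,248,44).round(1),onplane(d,375,238,44).round(1)); print("tail",onplane(c,291,181,44).round(1))
print("colbase",onplane(c,435,143,30).round(1),"head",onplane(c,435,107,280).round(1), "glue",onplane(c,233,151,90).round(1))
```

```text
btn [ 550.9 -355.9   39. ] [ 547.4 -348.6   39. ]
skull [450.9  -9.7  44. ] [441.5 -18.   44. ]
tail [627.2  22.7  44. ]
colbase [ 740.8 -365.2   30. ] head [ 754.9 -303.2  280. ] glue [695.  171.9  90. ]
```

Call:
servo_tool:
  delta_pos:
    - [0.04,-0.002,0.004]
    - [0.08,-0.004,0.008]
    - [0.12,-0.007,0.012]
    - [0.16,-0.009,0.016]
    - [0.2,-0.011,0.02]
  rotation:
    - [0,0,4]
    - [0,0,8]
    - [0,0,12]
    - [0,0,16]
    - [0,0,18]
  grip: 0
  force: 40

```text
time_s: 0.57
ee_pos: [350.7, -425.8, 219.0]
tool_rot: [[1.0, -0.004, -0.0], [-0.004, -1.0, 0.0], [-0.0, -0.0, -1.0]]
wrist_force: [0.2, -1.3, 0.9]
finger_gap: 25.5
gripper_force: 0.0
```

Call:
servo_tool:
  delta_pos:
    - [0.037,-0.014,0.004]
    - [0.074,-0.028,0.008]
    - [0.111,-0.042,0.012]
    - [0.148,-0.056,0.016]
    - [0.185,-0.07,0.02]
  rotation:
    - [0,0,0]
    - [0,0,0]
    - [0,0,0]
    - [0,0,0]
    - [0,0,0]

```text
time_s: 0.98
ee_pos: [535.9, -355.5, 198.8]
tool_rot: [[1.0, 0.001, -0.0], [0.001, -1.0, 0.0], [-0.0, -0.0, -1.0]]
wrist_force: [1.4, -1.3, 0.0]
finger_gap: -0.1
gripper_force: 0.0
```

Call:
servo_tool:
  delta_pos:
    - [0,0,0.02]
    - [0,0,0.02]
    - [0,0,0.02]
  rotation:
    - [0,0,0]
    - [0,0,0]
    - [0,0,0]

```text
time_s: 1.23
ee_pos: [533.4, -355.9, 178.0]
tool_rot: [[1.0, 0.001, -0.003], [0.001, -1.0, 0.002], [-0.003, -0.002, -1.0]]
wrist_force: [-0.1, 0.2, -0.2]
finger_gap: 0.1
gripper_force: 0.0
```

Run:
```python
from h import *
s=arm.read_state();c=optics.camera("wrist")
np.save("w1.npy",dict(c=c,s=s),allow_pickle=True); cv2.imwrite("pics/w1.png",c["frame"])
print(s["ee_pos"],s["finger_gap"],s["time_s"],s["wrist_force"])
```

```text
[ 533.41371666 -355.87778957  177.95963909] 0.0906466737459979 1.2333 [-0.09271948  0.18193262 -0.1824958 ]
```

View pics/w1.png

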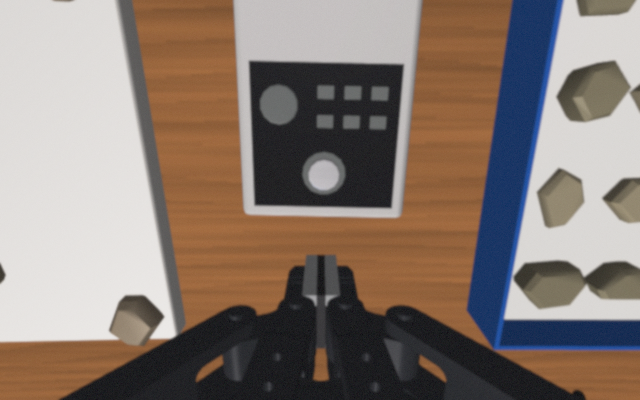

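The wrist view shows the bright round record key at about (323,175) inside its grey ring. The dial is at about (279,104) and the closed fingertips are at about (321,258).

Run:
```python
from h import *
z=np.load("w1.npy",allow_pickle=True).item();c,s=z["c"],z["s"]
def find(c,lo,box):
    x0,x1,y0,y1=box;g=cv2.cvtColor(c["frame"],cv2.COLOR_BGR2GRAY)[y0:y1,x0:x1]
    m=(g>lo).astype(np.uint8);cs,_=cv2.findContours(m,0,2);k=max(cs,key=cv2.contourArea)
    (u,v),(a,b),_=cv2.fitEllipse(k);return u+x0,v+y0,a,b
for lo in(70,170):
    u,v,a,b=find(c,lo,(288,360,145,204));o,d=ray(c,u,v,s)
    print(lo,u,v,a,b,"mm",a*(o[2]-39)/c["fx"],onplane(c,u,v,39 if lo>100 else 32,s).round(1), "depth",c["depth"][int(v),int(u)])
t=np.load("top0.npy",allow_pickle=True).item();u,v,a,b=find(t,150,(422,445,203,220));print(u,v,a,b,onplane(t,u,v,39).round(1))
d=c["depth"][175,323];o,r=ray(c,323,175,s);print((o+r*d).round(1))
```

```text
70 323.32422637939453 172.85791778564453 41.76714324951172 42.31434631347656 mm 33.29139169228348 [ 551.8 -358.9   32. ] depth 276.86618
170 323.0666389465332 175.0636329650879 27.36509132385254 27.76944351196289 mm 21.811929260163936 [ 551.4 -358.7   39. ] depth 277.33527
434.43194484710693 211.97799396514893 8.736193656921387 9.332077980041504 [ 551. -357.   39.]
[ 551.6 -358.6   39.7]
```

Call:
servo_tool:
  delta_pos:
    - [0.009,0.001,0.03]
    - [0.018,0.0025,0.065]
    - [0.018,0.0025,0.095]
    - [0.018,0.0025,0.118]
    - [0.018,0.0025,0.118]
  rotation:
    - [0,0,0]
    - [0,0,0]
    - [0,0,0]
    - [0,0,0]
    - [0,0,0]

```text
time_s: 1.7
ee_pos: [548.9, -358.7, 57.7]
tool_rot: [[1.0, -0.001, -0.006], [-0.001, -1.0, 0.004], [-0.006, -0.004, -1.0]]
wrist_force: [-0.5, 0.0, -0.3]
finger_gap: 0.0
gripper_force: 0.0
```

Call:
servo_tool:
  delta_pos:
    - [0,0,0]
    - [0,0,0]
  rotation:
    - [0,0,0]
    - [0,0,0]

```text
time_s: 1.87
ee_pos: [552.6, -360.4, 63.7]
tool_rot: [[1.0, -0.001, 0.002], [-0.001, -1.0, -0.001], [0.002, 0.001, -1.0]]
wrist_force: [0.9, 0.2, 0.9]
finger_gap: -0.1
gripper_force: 0.0
```

Call:
servo_tool:
  delta_pos:
    - [0,0,0]
    - [0,0,0]
    - [0,0,0]
    - [0,0,0]
  rotation:
    - [0,0,0]
    - [0,0,0]
    - [0,0,0]
    - [0,0,0]

```text
time_s: 2.2
ee_pos: [552.6, -359.4, 62.2]
tool_rot: [[1.0, 0.001, 0.001], [0.001, -1.0, -0.001], [0.001, 0.001, -1.0]]
wrist_force: [0.6, 0.6, 0.3]
finger_gap: -0.4
gripper_force: 0.0
```

Call:
servo_tool:
  delta_pos:
    - [-0.001,-0.001,0.004]
    - [-0.001,-0.001,0.008]
    - [-0.001,-0.001,0.011]
    - [-0.001,-0.001,0.013]
    - [-0.001,-0.001,0.015]
  rotation:
    - [0,0,0]
    - [0,0,0]
    - [0,0,0]
    - [0,0,0]
    - [0,0,0]

```text
time_s: 2.62
ee_pos: [551.0, -357.9, 45.7]
tool_rot: [[1.0, 0.001, -0.001], [0.001, -1.0, 0.001], [-0.001, -0.001, -1.0]]
wrist_force: [-1.4, 2.0, 1.5]
finger_gap: 0.2
gripper_force: 1.1
```

Call:
servo_tool:
  delta_pos:
    - [0,0,0.001]
    - [0,0,0.002]
    - [0,0,0.003]
    - [0,0,0.003]
    - [0,0,0.003]
  rotation:
    - [0,0,0]
    - [0,0,0]
    - [0,0,0]
    - [0,0,0]
    - [0,0,0]

```text
time_s: 3.03
ee_pos: [551.1, -358.0, 43.4]
tool_rot: [[1.0, 0.001, -0.0], [0.001, -1.0, 0.0], [-0.0, -0.0, -1.0]]
wrist_force: [-2.2, 1.5, 3.4]
finger_gap: 0.1
gripper_force: 1.7
```

Call:
servo_tool:
  delta_pos:
    - [0,0,0.001]
    - [0,0,0.002]
    - [0,0,0.003]
    - [0,0,0.003]
    - [0,0,0.003]
  rotation:
    - [0,0,0]
    - [0,0,0]
    - [0,0,0]
    - [0,0,0]
    - [0,0,0]

```text
time_s: 3.45
ee_pos: [551.3, -358.2, 41.0]
tool_rot: [[1.0, 0.001, 0.001], [0.001, -1.0, -0.0], [0.001, 0.0, -1.0]]
wrist_force: [-3.4, 2.9, 9.3]
finger_gap: -0.2
gripper_force: 5.0
```

Call:
servo_tool:
  delta_pos:
    - [0,0,0]
    - [0,0,0]
    - [0,0,-0.005]
    - [0,0,-0.015]
    - [0,0,-0.03]
  rotation:
    - [0,0,0]
    - [0,0,0]
    - [0,0,0]
    - [0,0,0]
    - [0,0,0]

```text
time_s: 3.87
ee_pos: [550.8, -357.9, 69.7]
tool_rot: [[1.0, 0.001, -0.002], [0.001, -1.0, 0.001], [-0.002, -0.001, -1.0]]
wrist_force: [1.0, -0.2, -0.3]
finger_gap: 0.2
gripper_force: 0.0
```

Call:
servo_tool:
  delta_pos:
    - [0,0,-0.04]
    - [0,0,-0.08]
    - [0,-0.02,-0.11]
    - [0,-0.055,-0.13]
    - [0,-0.095,-0.13]
  rotation:
    - [0,0,0]
    - [0,0,0]
    - [0,0,0]
    - [0,0,0]
    - [0,0,0]

```text
time_s: 4.28
ee_pos: [553.2, -264.6, 205.5]
tool_rot: [[1.0, -0.002, 0.008], [-0.002, -1.0, -0.004], [0.008, 0.004, -1.0]]
wrist_force: [1.2, 0.1, -0.1]
finger_gap: 0.1
gripper_force: 0.0
```

Call:
servo_tool:
  delta_pos:
    - [-0.015,-0.035,0]
    - [-0.03,-0.07,0]
    - [-0.045,-0.105,0]
    - [-0.06,-0.14,0]
    - [-0.075,-0.175,0]
  rotation:
    - [0,0,0]
    - [0,0,0]
    - [0,0,0]
    - [0,0,0]
    - [0,0,0]

```text
time_s: 4.7
ee_pos: [475.5, -86.9, 200.8]
tool_rot: [[1.0, 0.0, 0.001], [0.0, -1.0, -0.0], [0.001, 0.0, -1.0]]
wrist_force: [0.6, 0.2, 0.2]
finger_gap: 0.0
gripper_force: 0.0
```

Call:
servo_tool:
  delta_pos:
    - [-0.02,-0.035,0]
    - [-0.04,-0.07,0]
    - [-0.055,-0.095,0]
    - [-0.055,-0.095,0]
    - [-0.055,-0.095,0]
  rotation:
    - [0,0,0]
    - [0,0,0]
    - [0,0,0]
    - [0,0,0]
    - [0,0,0]

```text
time_s: 5.12
ee_pos: [420.9, 3.7, 201.2]
tool_rot: [[1.0, 0.008, 0.002], [0.008, -1.0, 0.003], [0.002, -0.003, -1.0]]
wrist_force: [-0.1, -0.7, -0.3]
finger_gap: -0.1
gripper_force: 0.0
```

Call:
servo_tool:
  delta_pos:
    - [0,0,0]
    - [0,0,0]
    - [0,0,0]
    - [0,0,0]
  rotation:
    - [0,0,0]
    - [0,0,0]
    - [0,0,0]
    - [0,0,0]

```text
time_s: 5.45
ee_pos: [421.5, 2.1, 200.2]
tool_rot: [[1.0, 0.004, -0.0], [0.004, -1.0, 0.003], [-0.0, -0.003, -1.0]]
wrist_force: [0.1, 0.3, -0.3]
finger_gap: -0.1
gripper_force: 0.0
```

Run:
```python
from h import *
s=arm.read_state();c=optics.camera("wrist")
np.save("w2.npy",dict(c=c,s=s),allow_pickle=True); cv2.imwrite("pics/w2.png",c["frame"])
print(s["ee_pos"],s["time_s"],s["qd"].round(3))
```

```text
[421.50992845   2.1286991  200.18220503] 5.45 [ 0.003 -0.002 -0.003 -0.    -0.    -0.   ]
```

View pics/w2.png

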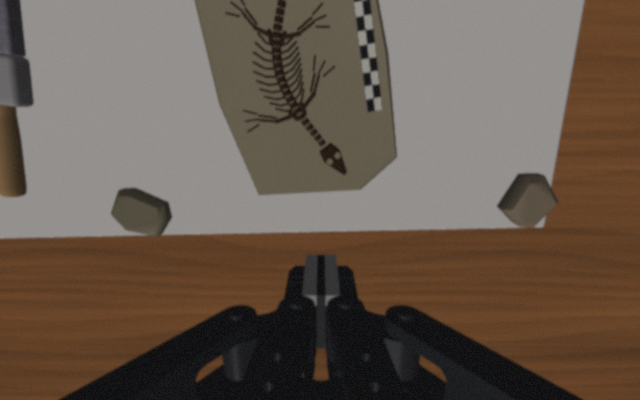

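The wrist view shows the skull at about (333,158) and the spine running up to (280,0). The tail is out of view, so I'll move forward and up a little.

Call:
servo_tool:
  delta_pos:
    - [0.035,0.005,-0.015]
    - [0.07,0.01,-0.03]
    - [0.07,0.01,-0.03]
    - [0.07,0.01,-0.03]
    - [0.07,0.01,-0.03]
  rotation:
    - [0,0,0]
    - [0,0,0]
    - [0,0,0]
    - [0,0,0]
    - [0,0,0]

```text
time_s: 5.92
ee_pos: [490.6, -7.2, 229.6]
tool_rot: [[1.0, 0.005, -0.002], [0.005, -1.0, 0.003], [-0.002, -0.003, -1.0]]
wrist_force: [0.2, 0.0, 0.2]
finger_gap: -0.2
gripper_force: 0.0
```

Call:
servo_tool:
  delta_pos:
    - [0,0,0]
    - [0,0,0]
    - [0,0,0]
    - [0,0,0]
  rotation:
    - [0,0,0]
    - [0,0,0]
    - [0,0,0]
    - [0,0,0]

```text
time_s: 6.25
ee_pos: [490.6, -6.9, 230.4]
tool_rot: [[1.0, 0.005, 0.0], [0.005, -1.0, 0.003], [0.0, -0.003, -1.0]]
wrist_force: [-0.5, -0.3, 0.8]
finger_gap: 0.1
gripper_force: 0.0
```

Run:
```python
from h import *
s=arm.read_state();c=optics.camera("wrist")
np.save("w3.npy",dict(c=c,s=s),allow_pickle=True)
print(s["ee_pos"],s["time_s"],s["qd"].round(3))
cv2.imwrite("pics/w3.png",cv2.resize(c["frame"][0:250,200:450],None,fx=2.4,fy=2.4,interpolation=cv2.INTER_CUBIC))
```

```text
[490.59202828  -6.85038524 230.35995073] 6.25 [-0.002  0.004  0.006 -0.001 -0.001 -0.   ]
```

View pics/w3.png

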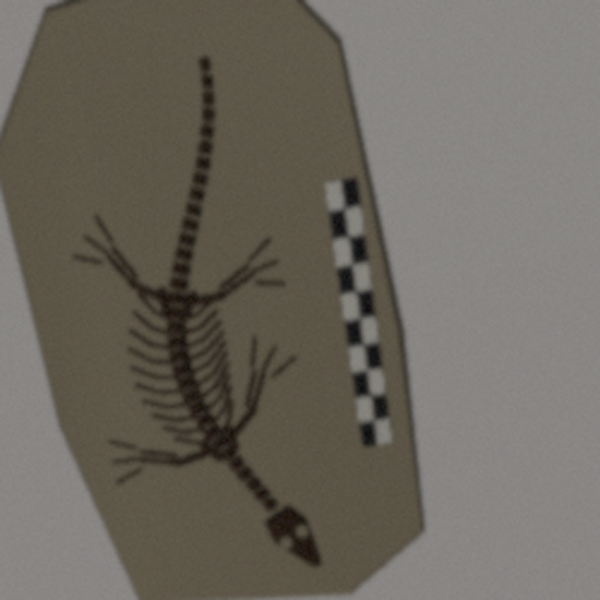

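The crop (scale 2.4, origin column 200) shows the whole spine. It runs from the first vertebra at about (270,503), through (212,432), (177,335) and (196,190), to the tail tip at (204,60).

```bash
cat > sp.py <<'E'
from h import *
z=np.load("w3.npy",allow_pickle=True).item();c,s=z["c"],z["s"]
P=np.array([(271,505),(252,480),(232,455),(212,432),(194,400),(182,370),(177,335),(178,300),(181,265),(188,225),(196,190),(204,150),(209,110),(210,85),(204,60)],float)/2.4+[200,0]
g=255-cv2.GaussianBlur(cv2.cvtColor(c["frame"],cv2.COLOR_BGR2GRAY),(0,0),1.5).astype(np.float32)
Q=P.copy()
t=np.gradient(P,axis=0);t/=np.linalg.norm(t,axis=1)[:,None];n=np.c_[-t[:,1],t[:,0]]
k=np.arange(-3,3.1,.25)
for i in range(len(P)):
    L=P[i]+k[:,None]*n[i]
    v=sum(cv2.remap(g,(L[:,0]+a*t[i,0]).astype(np.float32),(L[:,1]+a*t[i,1]).astype(np.float32),1).ravel() for a in(-1.5,0,1.5))
    w=v-v.min();w=w**2;Q[i]=P[i]+n[i]*(w@k/w.sum())
W=np.array([onplane(c,u,v,44,s) for u,v in Q])[:,:2]
d=np.r_[0,np.cumsum(np.linalg.norm(np.diff(W,axis=0),axis=1))]
E
python3 - <<'E'
from sp import *
print((Q-P).round(1).tolist());print("len",d[-1])
R=np.array([[np.interp(x,d,W[:,i]) for i in(0,1)] for x in np.linspace(0,d[-1],8)]);print(R.round(1).tolist())
# depth check + top-view check
for i in(0,7,14):
    u,v=Q[i].round().astype(int);o,r=ray(c,*Q[i],s);print((o+r*c["depth"][v,u]).round(1))
tc=np.load("top0.npy",allow_pickle=True).item()
# mask of dark bones in top view: extreme rows
f=cv2.cvtColor(tc["frame"],cv2.COLOR_BGR2GRAY)
for w in W[[0,3,7,11,14]]:
    p=np.array(tc["orientation"]).T@(np.r_[w,44]-tc["eye"]);print("top px",round(tc["cx"]+tc["fx"]*p[0]/-p[2],1),round(tc["cy"]-tc["fy"]*p[1]/-p[2],1))
cv2.imwrite("pics/top_crop.png",cv2.resize(tc["frame"][165:265,255:330],None,fx=6,fy=6,interpolation=cv2.INTER_CUBIC))
E
```

```text
[[-0.0, 0.0], [-0.3, 0.3], [-0.4, 0.3], [0.4, -0.3], [0.2, -0.1], [0.5, -0.1], [0.1, -0.0], [1.9, 0.1], [0.1, 0.0], [0.4, 0.1], [0.3, 0.1], [-0.0, -0.0], [-0.6, -0.1], [-1.1, 0.1], [-0.3, 0.1]]
len 175.33226322818948
[[463.9, 0.0], [483.7, 15.4], [504.8, 28.8], [528.8, 35.5], [553.5, 33.6], [578.0, 28.8], [602.5, 23.6], [627.4, 23.6]]
[4.636e+02 1.000e-01 4.290e+01]
[545.2  33.7  42.9]
[627.7  23.8  42.3]
top px 298.3 242.9
top px 289.7 231.0
top px 286.2 211.6
top px 290.2 191.8
top px 290.7 180.9
```

View pics/top_crop.png

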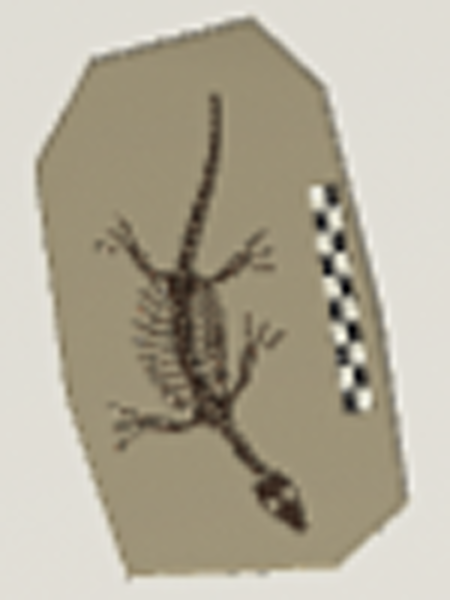

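The top view agrees with my ray-cast points to about 1 mm: tail tip at (291,181) and first vertebra at (298.7,243.3). The one exception is the hip point, where I'll keep the unrefined position.

Call:
servo_tool:
  delta_pos:
    - [-0.009,-0.002,0.03]
    - [-0.018,-0.005,0.06]
    - [-0.0265,-0.007,0.09]
    - [-0.0265,-0.007,0.115]
    - [-0.0265,-0.007,0.13]
  rotation:
    - [0,0,0]
    - [0,0,0]
    - [0,0,0]
    - [0,0,0]
    - [0,0,0]

```text
time_s: 6.72
ee_pos: [462.6, 0.5, 98.1]
tool_rot: [[1.0, 0.006, -0.003], [0.006, -1.0, 0.003], [-0.003, -0.003, -1.0]]
wrist_force: [-1.0, 0.1, 0.1]
finger_gap: 0.3
gripper_force: 0.0
```

Call:
servo_tool:
  delta_pos:
    - [0,0,0]
    - [0,0,0]
    - [0,0,0]
    - [0,0,0]
    - [0,0,0]
  rotation:
    - [0,0,0]
    - [0,0,0]
    - [0,0,0]
    - [0,0,0]
    - [0,0,0]

```text
time_s: 7.13
ee_pos: [465.4, 0.3, 101.4]
tool_rot: [[1.0, 0.005, 0.002], [0.005, -1.0, 0.003], [0.002, -0.003, -1.0]]
wrist_force: [0.1, 0.1, 0.3]
finger_gap: -0.1
gripper_force: 0.0
```

Run:
```python
from sp import *
W[7]=onplane(c,*(P[7]+[.3,0]),44,s)[:2]
d=np.r_[0,np.cumsum(np.linalg.norm(np.diff(W,axis=0),axis=1))]
R=np.array([[np.interp(x,d,W[:,i]) for i in(0,1)] for x in np.linspace(0,d[-1],15)]);print(d[-1],R.round(1).tolist())
t=arm.read_state();print(t["ee_pos"].round(2),t["tool_rot"].round(4).tolist())
```

```text
175.20882715622878 [[463.9, 0.0], [473.8, 7.7], [483.7, 15.4], [493.9, 22.6], [504.8, 28.8], [516.4, 33.3], [528.7, 35.5], [541.2, 35.3], [553.6, 34.2], [565.9, 31.8], [578.0, 28.8], [590.2, 25.9], [602.5, 23.6], [614.9, 22.4], [627.4, 23.6]]
[4.6540e+02 3.4000e-01 1.0142e+02] [[1.0, 0.0052, 0.002], [0.0052, -1.0, 0.0033], [0.002, -0.0033, -1.0]]
```

Call:
servo_tool:
  delta_pos:
    - [0,0,0.012]
    - [-0.001,0,0.022]
    - [-0.001,0,0.03]
    - [-0.001,0,0.035]
    - [-0.001,0,0.038]
  rotation:
    - [0,0,0]
    - [0,0,0]
    - [0,0,0]
    - [0,0,0]
    - [0,0,0]

```text
time_s: 7.55
ee_pos: [463.5, 0.5, 62.0]
tool_rot: [[1.0, 0.005, -0.0], [0.005, -1.0, 0.003], [-0.0, -0.003, -1.0]]
wrist_force: [0.7, -0.5, 0.0]
finger_gap: -0.0
gripper_force: 0.0
```

Call:
servo_tool:
  delta_pos:
    - [0,0,0]
    - [0,0,0]
    - [0,0,0]
    - [0,0,0]
    - [0,0,0]
  rotation:
    - [0,0,0]
    - [0,0,0]
    - [0,0,0]
    - [0,0,0]
    - [0,0,0]

```text
time_s: 7.97
ee_pos: [463.8, 0.5, 62.6]
tool_rot: [[1.0, 0.005, 0.001], [0.005, -1.0, 0.003], [0.001, -0.003, -1.0]]
wrist_force: [-0.8, 0.2, 1.0]
finger_gap: -0.2
gripper_force: 0.0
```

Call:
servo_tool:
  delta_pos:
    - [0.002,-0.0014,0]
    - [0.004,-0.0029,0]
    - [0.006,-0.0043,0]
    - [0.008,-0.0058,0]
    - [0.01,-0.0072,0]
  rotation:
    - [0,0,0]
    - [0,0,0]
    - [0,0,0]
    - [0,0,0]
    - [0,0,0]

```text
time_s: 8.38
ee_pos: [473.9, 5.6, 62.3]
tool_rot: [[1.0, 0.008, 0.0], [0.008, -1.0, 0.005], [0.0, -0.005, -1.0]]
wrist_force: [-0.6, -0.5, 0.6]
finger_gap: -0.1
gripper_force: 0.0
```

Call:
servo_tool:
  delta_pos:
    - [0.002,-0.0015,0]
    - [0.004,-0.0031,0]
    - [0.006,-0.0046,0]
    - [0.008,-0.0061,0]
    - [0.01,-0.0076,0]
  rotation:
    - [0,0,0]
    - [0,0,0]
    - [0,0,0]
    - [0,0,0]
    - [0,0,0]

```text
time_s: 8.8
ee_pos: [483.7, 9.2, 62.3]
tool_rot: [[1.0, 0.014, -0.0], [0.014, -1.0, 0.008], [-0.0, -0.008, -1.0]]
wrist_force: [0.3, -0.2, 0.4]
finger_gap: -0.1
gripper_force: 0.0
```

Call:
servo_tool:
  delta_pos:
    - [0.002,-0.0014,0]
    - [0.004,-0.0029,0]
    - [0.006,-0.0043,0]
    - [0.008,-0.0058,0]
    - [0.0102,-0.0072,0]
  rotation:
    - [0,0,0]
    - [0,0,0]
    - [0,0,0]
    - [0,0,0]
    - [0,0,0]

```text
time_s: 9.22
ee_pos: [493.9, 12.8, 62.4]
tool_rot: [[1.0, 0.019, -0.0], [0.019, -1.0, 0.011], [-0.0, -0.011, -1.0]]
wrist_force: [-0.1, -0.2, 0.1]
finger_gap: -0.2
gripper_force: 0.0
```

Run:
```python
from h import *
t=arm.read_state();print(t["ee_pos"].round(2),t["joints"].round(4),t["qd"].round(4),t["tau"].round(2),t["tool_rot"].round(4).tolist())
```

```text
[493.87  12.77  62.44] [ 0.0189  0.315  -0.3951  0.8608  0.0114  3.1414] [0.0114 0.0385 0.0616 0.0206 0.0063 0.0017] [-9.000e-02 -5.366e+01  2.792e+01 -7.000e-02  3.000e-02  0.000e+00] [[0.9998, 0.0191, -0.0003], [0.0191, -0.9998, 0.0114], [-0.0001, -0.0114, -0.9999]]
```

Call:
servo_tool:
  delta_pos:
    - [0,0,0]
    - [0,0,0]
    - [0,0,0]
  rotation:
    - [0,0,0]
    - [0,0,0]
    - [0,0,0]

```text
time_s: 9.47
ee_pos: [493.6, 12.7, 62.4]
tool_rot: [[1.0, 0.019, -0.0], [0.019, -1.0, 0.011], [-0.0, -0.011, -1.0]]
wrist_force: [0.6, -0.0, -0.3]
finger_gap: 0.2
gripper_force: 0.0
```

Run:
```python
from h import *
t=arm.read_state();print(t["ee_pos"].round(2),t["joints"].round(4),t["qd"].round(4),t["tau"].round(2),t["tool_rot"].round(4).tolist())
```

```text
[493.59  12.7   62.38] [ 0.0188  0.3147 -0.3957  0.8606  0.0114  3.1415] [-0.     -0.0014 -0.0035 -0.0001  0.0001  0.0004] [ 3.000e-02 -5.324e+01  2.827e+01 -2.000e-02  5.000e-02  0.000e+00] [[0.9998, 0.0189, -0.0004], [0.0189, -0.9998, 0.0114], [-0.0002, -0.0114, -0.9999]]
```

Joint 6 is against its range limit, which caused the sideways lag. I'll lift, turn the tool 90° the other way, and restart the trace from the first vertebra.

Call:
servo_tool:
  delta_pos:
    - [0,0,-0.012]
    - [0,0,-0.03]
    - [0,0,-0.045]
    - [0,0,-0.05]
    - [0,0,-0.05]
  rotation:
    - [0,0,-6]
    - [0,0,-13]
    - [0,0,-20]
    - [0,0,-27]
    - [0,0,-34]

```text
time_s: 9.88
ee_pos: [494.5, 12.1, 114.0]
tool_rot: [[0.815, 0.58, 0.002], [0.58, -0.815, 0.011], [0.008, -0.008, -1.0]]
wrist_force: [0.0, 0.1, -0.3]
finger_gap: -0.1
gripper_force: 0.0
```

Call:
servo_tool:
  delta_pos:
    - [0,0,0]
    - [0,0,0]
    - [0,0,0]
    - [0,0,0]
    - [0,0,0]
  rotation:
    - [0,0,-7]
    - [0,0,-14]
    - [0,0,-21]
    - [0,0,-28]
    - [0,0,-35]

```text
time_s: 10.3
ee_pos: [493.5, 12.1, 112.4]
tool_rot: [[0.335, 0.942, -0.0], [0.942, -0.335, 0.011], [0.011, -0.004, -1.0]]
wrist_force: [0.1, 0.8, 0.8]
finger_gap: 0.1
gripper_force: 0.0
```

Call:
servo_tool:
  delta_pos:
    - [0,0,0]
    - [0,0,0]
    - [0,0,0]
    - [0,0,0]
    - [0,0,0]
  rotation:
    - [0,0,-7]
    - [0,0,-14]
    - [0,0,-21]
    - [0,0,-21]
    - [0,0,-21]

```text
time_s: 10.72
ee_pos: [493.6, 12.1, 112.4]
tool_rot: [[-0.015, 1.0, -0.0], [1.0, 0.015, 0.011], [0.011, -0.0, -1.0]]
wrist_force: [0.1, 0.3, -0.3]
finger_gap: 0.1
gripper_force: 0.0
```

Run:
```python
from h import *
t=arm.read_state();print(t["ee_pos"].round(2),t["joints"].round(4),t["tool_rot"].round(4).tolist())
```

```text
[493.57  12.12 112.44] [ 0.0176  0.2642 -0.3199  0.9869  0.0114  1.5734] [[-0.0151, 0.9999, -0.0004], [0.9998, 0.0151, 0.0114], [0.0114, -0.0002, -0.9999]]
```

Call:
servo_tool:
  delta_pos:
    - [-0.006,-0.015,0]
    - [-0.0117,-0.0297,0.01]
    - [-0.0117,-0.0297,0.025]
    - [-0.0117,-0.0297,0.035]
    - [-0.0117,-0.0297,0.035]
  rotation:
    - [0,-0.65,0.87]
    - [0,-0.65,0.87]
    - [0,-0.65,0.87]
    - [0,-0.65,0.87]
    - [0,-0.65,0.87]

```text
time_s: 11.13
ee_pos: [462.9, 0.2, 75.9]
tool_rot: [[0.0, 1.0, -0.003], [1.0, -0.0, 0.0], [0.0, -0.003, -1.0]]
wrist_force: [-0.7, 0.1, -0.2]
finger_gap: 0.0
gripper_force: 0.0
```

Call:
servo_tool:
  delta_pos:
    - [0,0,0]
    - [0,0,0]
    - [0,0,0]
    - [0,0,0]
    - [0,0,0]
  rotation:
    - [0,0,0]
    - [0,0,0]
    - [0,0,0]
    - [0,0,0]
    - [0,0,0]

```text
time_s: 11.55
ee_pos: [464.6, 0.3, 77.7]
tool_rot: [[-0.003, 1.0, 0.001], [1.0, 0.003, 0.0], [0.0, 0.001, -1.0]]
wrist_force: [-0.8, 0.3, 0.0]
finger_gap: 0.0
gripper_force: 0.0
```

Down 15.5 mm to the tracing height, then settle.

Call:
servo_tool:
  delta_pos:
    - [0,0,0.005]
    - [0,0,0.01]
    - [0,0,0.013]
    - [0,0,0.015]
    - [0,0,0.015]
  rotation:
    - [0,0,0]
    - [0,0,0]
    - [0,0,0]
    - [0,0,0]
    - [0,0,0]

```text
time_s: 11.97
ee_pos: [463.8, 0.3, 61.6]
tool_rot: [[-0.004, 1.0, -0.001], [1.0, 0.004, 0.0], [0.0, -0.001, -1.0]]
wrist_force: [-1.2, -0.8, 0.4]
finger_gap: 0.4
gripper_force: 0.0
```

Call:
servo_tool:
  delta_pos:
    - [0,-0.0005,0]
    - [0,-0.0005,0]
    - [0,-0.0005,0]
    - [0,-0.0005,0]
    - [0,-0.0005,0]
  rotation:
    - [0,0,0]
    - [0,0,0]
    - [0,0,0]
    - [0,0,0]
    - [0,0,0]

```text
time_s: 12.38
ee_pos: [463.8, 0.3, 62.4]
tool_rot: [[-0.004, 1.0, 0.0], [1.0, 0.004, 0.0], [0.0, 0.0, -1.0]]
wrist_force: [-0.4, -0.1, -0.4]
finger_gap: -0.1
gripper_force: 0.0
```

Call:
servo_tool:
  delta_pos:
    - [0.0015,0.002,0]
    - [0.0031,0.004,0]
    - [0.0046,0.006,0]
    - [0.0061,0.008,0]
    - [0.0076,0.01,0]
  rotation:
    - [0,0,0]
    - [0,0,0]
    - [0,0,0]
    - [0,0,0]
    - [0,0,0]

```text
time_s: 12.8
ee_pos: [474.0, 8.1, 62.3]
tool_rot: [[-0.004, 1.0, -0.0], [1.0, 0.004, 0.0], [0.0, -0.0, -1.0]]
wrist_force: [-0.5, -0.5, 0.8]
finger_gap: 0.1
gripper_force: 0.0
```

Call:
servo_tool:
  delta_pos:
    - [0.0015,0.002,0]
    - [0.003,0.004,0]
    - [0.0045,0.006,0]
    - [0.006,0.008,0]
    - [0.0075,0.0099,0]
  rotation:
    - [0,0,0]
    - [0,0,0]
    - [0,0,0]
    - [0,0,0]
    - [0,0,0]

```text
time_s: 13.22
ee_pos: [483.8, 15.6, 62.3]
tool_rot: [[-0.004, 1.0, -0.0], [1.0, 0.004, 0.0], [0.0, -0.0, -1.0]]
wrist_force: [-0.2, -0.2, -0.2]
finger_gap: -0.1
gripper_force: 0.0
```

Call:
servo_tool:
  delta_pos:
    - [0.0014,0.002,0]
    - [0.0029,0.004,0]
    - [0.0043,0.0061,0]
    - [0.0057,0.0081,0]
    - [0.0071,0.0102,0]
  rotation:
    - [0,0,0]
    - [0,0,0]
    - [0,0,0]
    - [0,0,0]
    - [0,0,0]

```text
time_s: 13.63
ee_pos: [493.9, 22.7, 62.3]
tool_rot: [[-0.004, 1.0, -0.0], [1.0, 0.004, 0.0], [0.0, -0.0, -1.0]]
wrist_force: [-0.3, 0.2, 0.5]
finger_gap: 0.1
gripper_force: 0.0
```

Call:
servo_tool:
  delta_pos:
    - [0.0012,0.0022,0]
    - [0.0025,0.0044,0]
    - [0.0037,0.0065,0]
    - [0.005,0.0087,0]
    - [0.0062,0.0109,0]
  rotation:
    - [0,0,0]
    - [0,0,0]
    - [0,0,0]
    - [0,0,0]
    - [0,0,0]

```text
time_s: 14.05
ee_pos: [504.8, 29.0, 62.3]
tool_rot: [[-0.004, 1.0, -0.0], [1.0, 0.004, 0.0], [0.0, -0.0, -1.0]]
wrist_force: [-0.8, 0.9, -0.7]
finger_gap: 0.1
gripper_force: 0.0
```

Call:
servo_tool:
  delta_pos:
    - [0.0009,0.0023,0]
    - [0.0018,0.0046,0]
    - [0.0027,0.007,0]
    - [0.0036,0.0093,0]
    - [0.0045,0.0116,0]
  rotation:
    - [0,0,0]
    - [0,0,0]
    - [0,0,0]
    - [0,0,0]
    - [0,0,0]

```text
time_s: 14.47
ee_pos: [516.4, 33.4, 62.3]
tool_rot: [[-0.004, 1.0, -0.0], [1.0, 0.004, 0.0], [0.0, -0.0, -1.0]]
wrist_force: [-0.2, -0.1, 0.6]
finger_gap: -0.3
gripper_force: 0.0
```

Call:
servo_tool:
  delta_pos:
    - [0.0005,0.0025,0]
    - [0.001,0.0049,0]
    - [0.0014,0.0074,0]
    - [0.0018,0.0099,0]
    - [0.0021,0.0123,0]
  rotation:
    - [0,0,0]
    - [0,0,0]
    - [0,0,0]
    - [0,0,0]
    - [0,0,0]

```text
time_s: 14.88
ee_pos: [528.8, 35.5, 62.3]
tool_rot: [[-0.004, 1.0, -0.0], [1.0, 0.004, 0.0], [0.0, -0.0, -1.0]]
wrist_force: [-0.7, 0.7, -0.2]
finger_gap: -0.1
gripper_force: 0.0
```

Call:
servo_tool:
  delta_pos:
    - [0.0001,0.0025,0]
    - [0.0001,0.005,0]
    - [0,0.0075,0]
    - [-0.0001,0.01,0]
    - [-0.0002,0.0125,0]
  rotation:
    - [0,0,0]
    - [0,0,0]
    - [0,0,0]
    - [0,0,0]
    - [0,0,0]

```text
time_s: 15.3
ee_pos: [541.3, 35.3, 62.3]
tool_rot: [[-0.004, 1.0, -0.0], [1.0, 0.004, 0.0], [0.0, -0.0, -1.0]]
wrist_force: [-0.8, -0.2, -0.2]
finger_gap: 0.0
gripper_force: 0.0
```

Call:
servo_tool:
  delta_pos:
    - [-0.0002,0.0025,0]
    - [-0.0004,0.005,0]
    - [-0.0006,0.0074,0]
    - [-0.0009,0.0099,0]
    - [-0.0012,0.0124,0]
  rotation:
    - [0,0,0]
    - [0,0,0]
    - [0,0,0]
    - [0,0,0]
    - [0,0,0]

```text
time_s: 15.72
ee_pos: [553.6, 34.2, 62.3]
tool_rot: [[-0.004, 1.0, -0.0], [1.0, 0.004, 0.0], [0.0, -0.0, -1.0]]
wrist_force: [0.4, 0.3, 0.1]
finger_gap: -0.0
gripper_force: 0.0
```

Call:
servo_tool:
  delta_pos:
    - [-0.0005,0.0025,0]
    - [-0.001,0.0049,0]
    - [-0.0014,0.0074,0]
    - [-0.0019,0.0098,0]
    - [-0.0024,0.0123,0]
  rotation:
    - [0,0,0]
    - [0,0,0]
    - [0,0,0]
    - [0,0,0]
    - [0,0,0]

```text
time_s: 16.13
ee_pos: [565.9, 31.8, 62.3]
tool_rot: [[-0.004, 1.0, -0.0], [1.0, 0.004, 0.0], [0.0, -0.0, -1.0]]
wrist_force: [-0.1, 0.2, -0.2]
finger_gap: 0.2
gripper_force: 0.0
```

Call:
servo_tool:
  delta_pos:
    - [-0.0006,0.0024,0]
    - [-0.0012,0.0048,0]
    - [-0.0018,0.0073,0]
    - [-0.0024,0.0097,0]
    - [-0.003,0.0121,0]
  rotation:
    - [0,0,0]
    - [0,0,0]
    - [0,0,0]
    - [0,0,0]
    - [0,0,0]

```text
time_s: 16.55
ee_pos: [578.1, 28.8, 62.3]
tool_rot: [[-0.004, 1.0, -0.0], [1.0, 0.004, 0.0], [0.0, -0.0, -1.0]]
wrist_force: [-0.4, 0.6, -0.3]
finger_gap: 0.3
gripper_force: 0.0
```

Call:
servo_tool:
  delta_pos:
    - [-0.0006,0.0024,0]
    - [-0.0012,0.0048,0]
    - [-0.0018,0.0073,0]
    - [-0.0024,0.0097,0]
    - [-0.003,0.0121,0]
  rotation:
    - [0,0,0]
    - [0,0,0]
    - [0,0,0]
    - [0,0,0]
    - [0,0,0]

```text
time_s: 16.97
ee_pos: [590.2, 25.9, 62.3]
tool_rot: [[-0.004, 1.0, -0.0], [1.0, 0.004, 0.0], [0.0, -0.0, -1.0]]
wrist_force: [-0.1, 0.2, -0.2]
finger_gap: 0.0
gripper_force: 0.0
```

Call:
servo_tool:
  delta_pos:
    - [-0.0005,0.0025,0]
    - [-0.001,0.0049,0]
    - [-0.0014,0.0074,0]
    - [-0.0019,0.0098,0]
    - [-0.0023,0.0123,0]
  rotation:
    - [0,0,0]
    - [0,0,0]
    - [0,0,0]
    - [0,0,0]
    - [0,0,0]

```text
time_s: 17.38
ee_pos: [602.5, 23.7, 62.3]
tool_rot: [[-0.004, 1.0, -0.0], [1.0, 0.004, 0.0], [0.0, -0.0, -1.0]]
wrist_force: [-0.6, -0.1, -0.5]
finger_gap: 0.1
gripper_force: 0.0
```

Call:
servo_tool:
  delta_pos:
    - [-0.0003,0.0025,0]
    - [-0.0006,0.005,0]
    - [-0.0009,0.0074,0]
    - [-0.0011,0.0099,0]
    - [-0.0012,0.0124,0]
  rotation:
    - [0,0,0]
    - [0,0,0]
    - [0,0,0]
    - [0,0,0]
    - [0,0,0]

```text
time_s: 17.8
ee_pos: [614.9, 22.5, 62.3]
tool_rot: [[-0.004, 1.0, -0.0], [1.0, 0.004, 0.0], [0.0, -0.0, -1.0]]
wrist_force: [0.0, 1.0, -0.2]
finger_gap: -0.1
gripper_force: 0.0
```

Call:
servo_tool:
  delta_pos:
    - [0.0001,0.0025,0]
    - [0.0003,0.005,0]
    - [0.0006,0.0075,0]
    - [0.0009,0.01,0]
    - [0.0012,0.0127,0]
  rotation:
    - [0,0,0]
    - [0,0,0]
    - [0,0,0]
    - [0,0,0]
    - [0,0,0]

```text
time_s: 18.22
ee_pos: [627.6, 23.9, 62.2]
tool_rot: [[-0.004, 1.0, -0.0], [1.0, 0.004, 0.0], [0.0, -0.0, -1.0]]
wrist_force: [0.4, 0.5, -0.6]
finger_gap: 0.2
gripper_force: 0.0
```

Call:
servo_tool:
  delta_pos:
    - [0,0,0]
    - [0,0,0]
    - [0,0,0]
    - [0,0,0]
  rotation:
    - [0,0,0]
    - [0,0,0]
    - [0,0,0]
    - [0,0,0]

```text
time_s: 18.55
ee_pos: [627.2, 23.8, 62.3]
tool_rot: [[-0.004, 1.0, -0.0], [1.0, 0.004, 0.0], [0.0, -0.0, -1.0]]
wrist_force: [-0.4, 0.3, -0.2]
finger_gap: 0.2
gripper_force: 0.0
```

Call:
servo_tool:
  delta_pos:
    - [0,0,-0.02]
    - [0,0,-0.055]
    - [-0.012,-0.005,-0.088]
    - [-0.05,-0.014,-0.088]
    - [-0.088,-0.022,-0.088]
  rotation:
    - [0,0,0]
    - [0,0,0]
    - [0,0,0]
    - [0,0,0]
    - [0,0,0]

```text
time_s: 18.97
ee_pos: [606.8, -64.1, 152.8]
tool_rot: [[-0.007, 1.0, 0.004], [1.0, 0.007, -0.0], [-0.0, 0.004, -1.0]]
wrist_force: [0.2, -0.9, -0.5]
finger_gap: -0.2
gripper_force: 0.0
```

Call:
servo_tool:
  delta_pos:
    - [-0.04,-0.007,0]
    - [-0.08,-0.015,0]
    - [-0.12,-0.022,0]
    - [-0.16,-0.03,0]
    - [-0.2,-0.037,0]
  rotation:
    - [0,0,0]
    - [0,0,0]
    - [0,0,0]
    - [0,0,0]
    - [0,0,0]

```text
time_s: 19.38
ee_pos: [568.5, -266.2, 150.5]
tool_rot: [[-0.004, 1.0, 0.0], [1.0, 0.004, -0.0], [-0.0, 0.0, -1.0]]
wrist_force: [1.5, 0.4, -0.7]
finger_gap: 0.1
gripper_force: 0.0
```

Call:
servo_tool:
  delta_pos:
    - [-0.035,-0.007,0]
    - [-0.07,-0.015,0]
    - [-0.093,-0.017,0.02]
    - [-0.093,-0.017,0.04]
    - [-0.093,-0.017,0.05]
  rotation:
    - [0,0,0]
    - [0,0,0]
    - [0,0,0]
    - [0,0,0]
    - [0,0,0]

```text
time_s: 19.8
ee_pos: [551.3, -358.6, 97.9]
tool_rot: [[-0.001, 1.0, -0.002], [1.0, 0.001, 0.001], [0.001, -0.002, -1.0]]
wrist_force: [0.6, 1.4, -0.6]
finger_gap: 0.4
gripper_force: 0.0
```

Call:
servo_tool:
  delta_pos:
    - [0,0,0]
    - [0,0,0]
    - [0,0,0]
    - [0,0,0]
    - [0,0,0]
  rotation:
    - [0,0,0]
    - [0,0,0]
    - [0,0,0]
    - [0,0,0]
    - [0,0,0]

```text
time_s: 20.22
ee_pos: [553.6, -357.1, 101.5]
tool_rot: [[-0.005, 1.0, 0.001], [1.0, 0.005, -0.001], [-0.001, 0.001, -1.0]]
wrist_force: [-0.5, 0.1, -0.7]
finger_gap: 0.0
gripper_force: 0.0
```

Call:
servo_tool:
  delta_pos:
    - [-0.001,-0.002,0.015]
    - [-0.001,-0.002,0.03]
    - [-0.001,-0.002,0.04]
    - [-0.001,-0.002,0.046]
    - [-0.001,-0.002,0.048]
  rotation:
    - [0,0,0]
    - [0,0,0]
    - [0,0,0]
    - [0,0,0]
    - [0,0,0]

```text
time_s: 20.63
ee_pos: [550.5, -358.1, 51.5]
tool_rot: [[-0.004, 1.0, -0.001], [1.0, 0.004, 0.001], [0.001, -0.001, -1.0]]
wrist_force: [-0.2, 0.4, 0.5]
finger_gap: -0.1
gripper_force: 0.0
```

Call:
servo_tool:
  delta_pos:
    - [0,0,0]
    - [0,0,0]
    - [0,0,0]
    - [0,0,0]
    - [0,0,0]
  rotation:
    - [0,0,0]
    - [0,0,0]
    - [0,0,0]
    - [0,0,0]
    - [0,0,0]

```text
time_s: 21.05
ee_pos: [551.0, -358.7, 52.8]
tool_rot: [[-0.004, 1.0, 0.001], [1.0, 0.004, -0.0], [-0.0, 0.001, -1.0]]
wrist_force: [0.5, -0.1, 0.6]
finger_gap: 0.1
gripper_force: 0.0
```

Call:
servo_tool:
  delta_pos:
    - [0,0,0.003]
    - [0,0,0.006]
    - [0,0,0.008]
    - [0,0,0.01]
    - [0,0,0.0125]
  rotation:
    - [0,0,0]
    - [0,0,0]
    - [0,0,0]
    - [0,0,0]
    - [0,0,0]

```text
time_s: 21.47
ee_pos: [551.1, -358.8, 40.5]
tool_rot: [[-0.004, 1.0, 0.001], [1.0, 0.004, -0.001], [-0.001, 0.001, -1.0]]
wrist_force: [-7.5, 4.8, 36.9]
finger_gap: -0.1
gripper_force: 18.4
```

Call:
servo_tool:
  delta_pos:
    - [0,0,0]
    - [0,0,0]
    - [0,0,0]
    - [0,0,0]
  rotation:
    - [0,0,0]
    - [0,0,0]
    - [0,0,0]
    - [0,0,0]

```text
time_s: 21.8
ee_pos: [551.1, -358.7, 41.0]
tool_rot: [[-0.004, 1.0, 0.001], [1.0, 0.004, -0.001], [-0.001, 0.001, -1.0]]
wrist_force: [-2.2, 1.4, 11.4]
finger_gap: 0.2
gripper_force: 6.1
```

Fully down and held. Now I'll release and move clear.

Call:
servo_tool:
  delta_pos:
    - [0,0,-0.004]
    - [0,0,-0.012]
    - [0,0,-0.03]
    - [0,0,-0.06]
    - [0,0,-0.09]
  rotation:
    - [0,0,0]
    - [0,0,0]
    - [0,0,0]
    - [0,0,0]
    - [0,0,0]

```text
time_s: 22.22
ee_pos: [549.8, -357.8, 129.8]
tool_rot: [[-0.004, 1.0, -0.003], [1.0, 0.004, 0.002], [0.002, -0.003, -1.0]]
wrist_force: [0.4, -0.7, -0.5]
finger_gap: 0.4
gripper_force: 0.0
```

Call:
servo_tool:
  delta_pos:
    - [0,-0.03,-0.02]
    - [0,-0.06,-0.04]
    - [0,-0.09,-0.06]
    - [0,-0.12,-0.06]
    - [0,-0.13,-0.06]
  rotation:
    - [0,0,0]
    - [0,0,0]
    - [0,0,0]
    - [0,0,0]
    - [0,0,0]

```text
time_s: 22.63
ee_pos: [417.7, -358.7, 191.3]
tool_rot: [[-0.003, 1.0, -0.0], [1.0, 0.003, -0.001], [-0.001, -0.0, -1.0]]
wrist_force: [0.0, -1.2, -0.1]
finger_gap: -0.1
gripper_force: 0.0
```

Call:
servo_tool:
  delta_pos:
    - [0,0,0]
    - [0,0,0]
    - [0,0,0]
    - [0,0,0]
    - [0,0,0]
  rotation:
    - [0,0,0]
    - [0,0,0]
    - [0,0,0]
    - [0,0,0]
    - [0,0,0]

```text
time_s: 23.05
ee_pos: [421.7, -358.8, 189.1]
tool_rot: [[-0.005, 1.0, -0.001], [1.0, 0.005, 0.001], [0.001, -0.001, -1.0]]
wrist_force: [-0.0, -0.2, 0.6]
finger_gap: 0.3
gripper_force: 0.0
```

Run:
```python
from h import *
a=np.load("top0.npy",allow_pickle=True).item()["frame"];b=optics.camera("top")["frame"]
cv2.imwrite("pics/top_end.png",b)
dd=cv2.absdiff(cv2.GaussianBlur(a,(0,0),1.5),cv2.GaussianBlur(b,(0,0),1.5)).max(2)
print("slab diff px",(dd[140:282,165:335]>25).sum(),"foam R",(dd[140:282,335:380]>25).sum(), arm.read_state()["ee_pos"])
```

```text
slab diff px 0 foam R 0 [ 421.52576328 -358.82478713  189.1579705 ]
```

View pics/top_end.png

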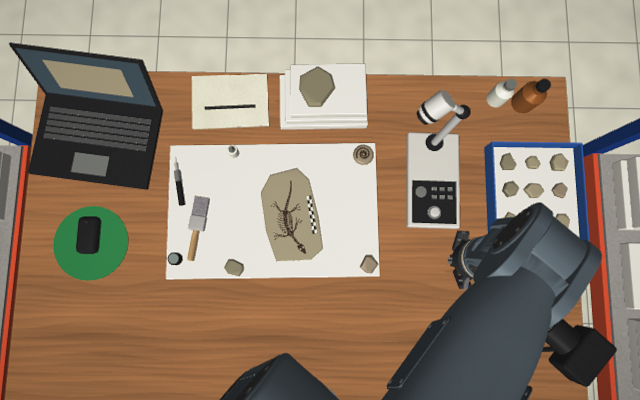

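The final top view shows the slab (about (293,215)) and everything on the foam unmoved. The gripper is clear of the record button at (434,212).

```bash
python3 -c "
from bench import arm
print(arm.finish_job())"
```

```text
the job is handed in; nothing more can be done
None
```

I handed the job in at about 23 s: record pressed, backbone traced skull to tail tip about 1 cm above the bones, record pressed again, arm clear and nothing on the foam moved; my first trace start drifted up to 10 mm sideways at a joint limit, so the clip also includes that false start before the full trace.

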